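# Slide the battery pack onto the charging shoe

### The arm

A 7-joint arm with a two-finger parallel gripper is mounted at the origin on a cart in front of the work surface, level with it; the furniture and walls round the work are solid. World frame = base frame: x ahead of the robot, y to its left, z up, the work surface at z = 0. Lengths are in m, angles in rad, forces in N, time in s.
With the tool pointing down it reaches from about 0.35 to 0.9 m from the base axis. Payload 8.1 kg.
Tool frame: the origin (TCP) lies at the very end of the fingers, on their centre line; the grasp point (between the pads) lies 19 mm behind it; z points along the fingers, y is the line along which they close (so a half turn about z gives the same grasp; the last joint's range is limited). The gripper opens to 92 mm and grips with 3 to 60 N. Pads are 19 mm wide; open, the fingers measure 130 mm over their backs; the gripper's body (75 mm by 190 mm) begins 47 mm behind the grasp point.
Start: joints at [-1.233, 0.434, 0.025, 1.573, -0.012, 1.134, -0.075], TCP at [0.267, 0.565, 0.227] pointing down, gripper open.
Joint ranges: [-2.62, 2.62], [-0.44, 2.09], [-1.27, 1.32], [0.08, 2.57], [-1.32, 4.46], [0.12, 2], [-2.74, 2.74]. Speed limits (rad/s): [2.22, 2.22, 3.01, 3.01, 3.14, 3.14, 3.14].

### API

Orientations are given as a rotation vector (axis times angle).
In Python, from cell import arm gives the robot as it stands.
- The arm moves only by the tool jog_arm, never from a script. Its argument "rows" is a list of rows, each a list of 3 entries, a list of its own where there are three numbers: the shift along the world's x, y, z in cm, then the turn, a rotation vector about the world's x, y, z in degrees, then the opening, from 0 (shut) to 1 (fully open). A call has 1 to 8 rows; each row is the pose to reach, as a shift and turn from the pose commanded when the call began; what a row does not reach only later rows make up. A row lasts 1/8 s, in which the tool goes at most 62.5 mm and 10.7 degrees, less where a joint would pass 70% of its speed; a pose out of reach is approached as far as the arm can. A call with a gripper value outside its range is refused whole. The fingers move at their own pace and stop on an object; "newtons" is the grip in N (left out, the last holds). Time passes only in rows, so rows that repeat a pose let the fingers close. It gives the time, the measured TCP pose, the force, the opening and the grip force at its end, in the units of the state.
- arm.observe(): the state, without advancing time (a new reading comes with each control period).
- arm.get_image(name): name is "side" or "top"; returns a dict with "img" (400x640x3 uint8, red, green, blue), "depth" (400x640 float32, m along the optical axis (not along the pixel's ray), 0 where there is no reading), "fx", "fy", "cx", "cy" (pixels), "rvec" (rotation vector, rad) and "tvec" (3), from world to camera coordinates, as OpenCV has them. Camera axes: x right, y down, z forward; pixel columns grow to the right and rows downward; lengths in m; the calibration is good to about 2 mm. A picture is of the moment at which its call begins.
- arm.sign_off(): hands the job in; it is judged then, once.
The state is a dict: "clock": time; "joints": joint angles; "dq": joint speeds; "joint_efforts": joint torques, N m; "position": TCP position; "ee_rot": TCP orientation; "force": force on the tool from outside, world axes, zero at the start; "ft_torque": the same for the moment, N m; "width": opening from 0.0 (shut) to 1.0 (fully open); "gripper_force": force on a finger pad.
Only numpy, scipy, OpenCV 4.12 (cv2) and the standard library are available. Lean on these libraries where they do the work, as an engineer would, in place of code of your own. Each camera call takes 0.05 s, during which the arm holds its last target. There are 200 camera calls.

### The job

Put the blue battery pack on charge: stand it in the wide open end of the charging shoe and slide it in under the two lips until both yellow catches have snapped into the notches of its foot, then let go of it. Leave the orange pack where it stands.

Things in the scene. Friction and masses are not known exactly. Their poses are not given: they have to be found in the camera images.
- blue_pack: Upright battery pack, blue body, 0.25 kg; origin: centre of its underside, x along its length, z up. Foot: grey plate 60 x 60 x 8 mm, corners rounded (6 mm), a notch 18 mm long, 6 mm deep mid-way in each side (+y, -y). Body above it 50 (x) x 40 (y) mm, up to 66 mm: grip across the 40 mm, 15 to 20 mm below the top. Same from front and back: either end may go in first.
- orange_pack: The other battery pack, same shape and size but with an orange body; origin at the centre of its underside. It is to stay where it stands.
- charging_shoe: Fixed white shoe, grey walls; origin on the worktop under the home place of the pack's centre; pack slides in along +x, its x along the shoe's. Floor 6 mm up. Open end x -111 to -46 mm: walls 84 mm apart, 18 mm high; set the pack in here from above (centre x = -78). Walls narrow to 64 mm at x = -16; lips x -18 to 32, 19 to 23 mm up, 48 mm apart, over the foot; stop x = 31.5, 26 mm high.
- left_catch (a joint): Yellow spring catch, round nose (radius 10 mm), in the +y wall at shoe x = 0; its twin in the -y wall acts alike. Value in m: 0 = out (26 mm from the centre line), about 0.004 while the foot's side pushes it back, under 0.001 once snapped into the notch. Sliding the pack past both takes about 5 to 8 N; over the last few mm they draw it home.
Things that resemble listed ones, but are neither listed nor needed, are in the scene too. What is shaped like the blue_pack but purple is not meant.

How it is judged:
By the outcome, as a careful person would: the job done as asked, in the order asked, and still so for the second after the job is handed in, with the robot touching nothing.
It also fails if it takes over 42 s, if anything falls off the work surface, if the arm or the gripper's body presses on something with over 40 N, if the wrist force passes 120 N, or if a joint passes its speed limit or range.

## Working session

There is one attempt and no reset: what is moved stays moved. The work goes in short steps, Python scripts to look and compute and a tool call to move; the robot and the scene stay as the last step left them, time stands still between calls to the robot, and variables do not carry over. Pictures are saved under pics/ and viewed, at most 10 in all, crops included, and the job is handed in when it is done.

Besides the shell and the picture viewer there is one more tool, called as name(argument=value, ...) on one line, values as JSON. jog_arm: Moves the arm, as the interface text tells. Its arguments: {"type":"object","properties":{"rows":{"type":"array","items":{"type":"array"}},"newtons":{"type":"number"}},"required":["rows"]}

```bash
mkdir -p pics; ls; python3 - <<'E'
from cell import arm
import cv2,pickle
d={}
for n in("top","side"):
    d[n]=arm.get_image(n); cv2.imwrite(f"pics/{n}0.png",d[n]["img"][:,:,::-1])
    print(n,d[n]["rvec"],d[n]["tvec"],d[n]["fx"],d[n]["cx"],d[n]["cy"])
pickle.dump(d,open("d0.pkl","wb"))
s=arm.observe();print(s)
E
```

```text
pics
top [ 2.19129073 -2.18669132  0.10210139] [0.15569278 0.5142186  1.26361482] 513.3627537834842 328.691697818442 199.61403586060476
side [ 0.63841764  2.61446955 -1.15103231] [ 0.3882276  -0.205736    1.21650864] 419.24655450320813 313.3614344887695 203.18930404010013
{'clock': 0.1, 'joints': array([-1.2325902 ,  0.43515288,  0.02500138,  1.57400237, -0.01160825,
        1.13399556, -0.07508698]), 'dq': array([ 0.00143738, -0.00171051, -0.00024423, -0.00271722,  0.00169486,
        0.00031099,  0.00053932]), 'joint_efforts': array([ 2.58706808e-03, -6.69122744e+01,  9.87728834e-01, -3.15146291e+01,
       -6.05401467e-02,  3.72902001e-02,  2.54498946e-05]), 'position': array([0.26653341, 0.5648144 , 0.22602548]), 'ee_rot': array([-6.86915588e-01, -3.06539215e+00,  2.20164228e-03]), 'force': array([-0.00861945,  0.35868768, -0.46415581]), 'ft_torque': array([ 0.02818678, -0.00330366, -0.02500677]), 'gripper_force': 0.0, 'width': 1.0000886292114868}
```

View pics/top0.png

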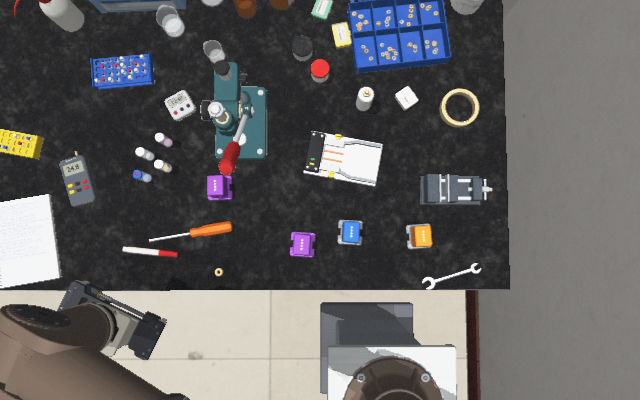

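View pics/side0.png

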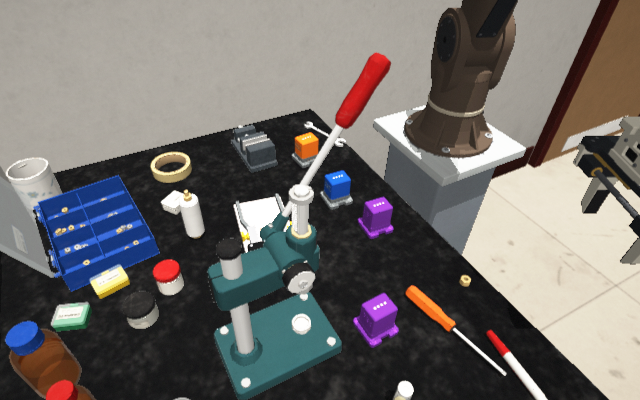

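The top view shows the blue pack at (350,232), purple look-alikes at (302,244) and (219,187), and the orange pack at (420,236). The shoe is at (343,158), with its open end to the right and the yellow catches at about (338,136) and (332,181). The pack at (350,232) fits because it is the only one with a blue body. The lever press at (240,120) stands tall, just left of the shoe.

```bash
cat > h.py <<'E'
import numpy as np,cv2
def ray(c,uv,z):
    R=cv2.Rodrigues(np.array(c["rvec"]))[0];t=np.array(c["tvec"]).ravel()
    uv=np.atleast_2d(uv).astype(float)
    d=np.c_[(uv[:,0]-c["cx"])/c["fx"],(uv[:,1]-c["cy"])/c["fy"],np.ones(len(uv))]@R
    o=-R.T@t
    return o+d*((z-o[2])/d[:,2])[:,None]
def cloud(c):
    R=cv2.Rodrigues(np.array(c["rvec"]))[0];t=np.array(c["tvec"]).ravel()
    v,u=np.mgrid[:400,:640];Z=c["depth"]
    p=np.dstack([(u-c["cx"])/c["fx"]*Z,(v-c["cy"])/c["fy"]*Z,Z])
    return (p-t)@R
def mask(c,lo,hi,box):
    h=cv2.cvtColor(c["img"],cv2.COLOR_RGB2HSV);m=cv2.inRange(h,lo,hi);o=np.zeros_like(m)
    u0,v0,u1,v1=box;o[v0:v1,u0:u1]=m[v0:v1,u0:u1];return o
E
python3 - <<'E'
import pickle;from h import *
np.set_printoptions(precision=4,suppress=True)
d=pickle.load(open("d0.pkl","rb"));c=d["top"];P=cloud(c)
for n,lo,hi,b in(("blue",(100,120,80),(118,255,255),(325,210,375,255)),("orange",(5,150,120),(22,255,255),(400,215,440,260))):
    m=mask(c,lo,hi,b);z=P[...,2]
    mt=((m>0)&(z>.058)).astype(np.uint8)
    pts=np.argwhere(mt)[:,::-1]
    r=cv2.minAreaRect(pts.astype(np.int32));w=ray(c,cv2.boxPoints(r),.066)
    print(n,len(pts),r,np.median(z[mt>0]),"\n",w[:,:2],w.mean(0),np.linalg.norm(w[0]-w[1]),np.linalg.norm(w[1]-w[2]))
# catches
m=mask(c,(20,150,120),(35,255,255),(300,120,390,200))
n,l,st,ce=cv2.connectedComponentsWithStats(m)
for i in range(1,n):
    if st[i,4]>3: print(st[i],ce[i],ray(c,ce[i],.02),np.median(P[...,2][l==i]))
# height map of shoe
z=P[120:200,295:395,2]
for a,b in((.003,.01),(.014,.021),(.021,.0245),(.0245,.03)):
    k=(z>a)&(z<b);print(a,b,k.sum())
# tall obstacles near
q=P[100:260,190:480].reshape(-1,3)
for zz in(.08,.12,.16,.2,.25):
    k=q[(q[:,2]>zz)&(q[:,2]<.6)]
    if len(k):print(zz,k.min(0),k.max(0))
a=cv2.resize(c["img"][115:265,280:445],None,fx=4,fy=4,interpolation=cv2.INTER_CUBIC);cv2.imwrite("pics/crop.png",a[:,:,::-1])
E
```

```text
blue 314 ((351.0, 231.5), (21.0, 16.0), 90.0) 0.06715355992851879 
 [[0.4588 0.1231]
 [0.4589 0.0847]
 [0.4087 0.0848]
 [0.4086 0.1231]] [0.4338 0.1039 0.066 ] 0.03842645079787152 0.05023712687248814
orange 311 ((422.5, 236.0), (20.0, 17.0), 90.0) 0.06701411844664469 
 [[ 0.4472 -0.0476]
 [ 0.4473 -0.0885]
 [ 0.3994 -0.0879]
 [ 0.3993 -0.047 ]] [ 0.4233 -0.0678  0.066 ] 0.04097292132590873 0.04788848851287931
[335 134   7   6  21] [338.     135.4762] [[0.6761 0.1336 0.02  ]] 0.022049028223475507
[310 163   4   2   7] [311.7143 163.4286] [[0.6047 0.1995 0.02  ]] 0.028578309064683796
[329 172   4   6  18] [330.8333 174.3333] [[0.5773 0.1515 0.02  ]] 0.019493678386631314
0.003 0.01 2915
0.014 0.021 285
0.021 0.0245 297
0.0245 0.03 550
0.08 [0.5229 0.0559 0.08  ] [0.7483 0.431  0.4581]
0.12 [0.5229 0.3204 0.1385] [0.7198 0.431  0.4581]
0.16 [0.5229 0.3204 0.1639] [0.7198 0.431  0.4581]
0.2 [0.5229 0.3204 0.2001] [0.7102 0.431  0.4581]
0.25 [0.5229 0.3204 0.25  ] [0.6833 0.399  0.4581]
```

View pics/crop.png

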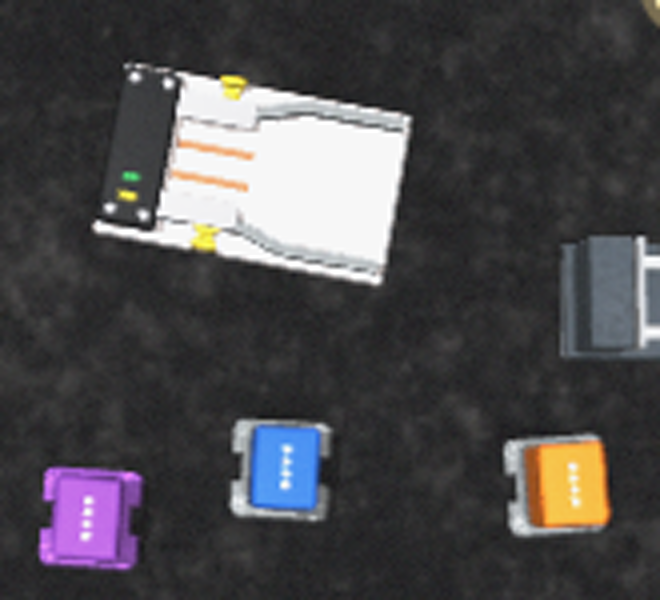

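The crop confirms the blue body at crop (287,468), with its foot notches on the left and right. Next I measure the shoe axes, the foot yaw and the tool yaw.

```bash
python3 - <<'E'
import pickle;from h import *
from scipy.spatial.transform import Rotation as Ro
np.set_printoptions(precision=4,suppress=True)
d=pickle.load(open("d0.pkl","rb"));c=d["top"];P=cloud(c)
def rect(m,z,box,name):
    o=np.zeros(m.shape,np.uint8);u0,v0,u1,v1=box;o[v0:v1,u0:u1]=m[v0:v1,u0:u1]
    o=cv2.morphologyEx(o,cv2.MORPH_OPEN,np.ones((2,2),np.uint8))
    n,l,st,_=cv2.connectedComponentsWithStats(o);i=1+st[1:,4].argmax()
    w=ray(c,np.argwhere(l==i)[:,::-1],z)[:,:2]
    r=cv2.minAreaRect((w*1000).astype(np.float32));b=cv2.boxPoints(r)
    print(name,st[i],r,"\n",b);return w
z=P[...,2]
hsv=cv2.cvtColor(c["img"],cv2.COLOR_RGB2HSV)
rect((z>.0035)&(z<.04),.012,(298,125,392,195),"shoe")
rect((z>.0235)&(z<.034)&(hsv[...,2]<90),.026,(298,125,345,195),"stop")
rect((hsv[...,2]>90)&(z<.1),.008,(330,212,372,250),"foot")
# floor: white, plane z=.006
R=Ro.from_rotvec([-0.6869,-3.0654,0.0022]).as_matrix();print(R)
E
```

```text
shoe [ 303  132   80   56 3019] ((618.7493286132812, 119.89967346191406), (186.32760620117188, 115.01557159423828), 79.02740478515625) 
 [[544.5602  39.3851]
 [657.473   17.4931]
 [692.9385 200.4143]
 [580.0256 222.3063]]
stop [306 134  19  38 391] ((632.001708984375, 190.96737670898438), (37.23503875732422, 96.57538604736328), 79.07646179199219) 
 [[581.0609 181.8377]
 [675.8865 163.5367]
 [682.9425 200.0971]
 [588.1169 218.398 ]]
foot [338 221  26  25 556] ((431.3092956542969, 101.76901245117188), (60.366817474365234, 61.14481735229492), 86.81398010253906) 
 [[399.1066  73.3314]
 [460.1569  69.9331]
 [463.512  130.2066]
 [402.4617 133.6049]]
[[-0.9044  0.4267 -0.0005]
 [ 0.4267  0.9044 -0.0013]
 [-0.0001 -0.0014 -1.    ]]
```

Measured in mm:
- **Shoe:** yaw is about 79°, with home at about (623,142) and the drop-in place at about (608,65). The 37 x 97 stop block and the outline agree on this.
- **Blue foot:** centre is about (432,103) and its yaw is about -3°. It measures 60 x 61, as given.

I'm moving above the pack now.

jog_arm(rows=[[[4, -12, 0], [0, 0, 6], 1], [[8, -23, 0], [0, 0, 12], 1], [[12, -34, 0], [0, 0, 18], 1], [[16.6, -46.2, 0], [0, 0, 22], 0.8], [[16.6, -46.2, 0], [0, 0, 22], 0.8], [[16.6, -46.2, -4], [0, 0, 22], 0.8], [[16.6, -46.2, -8], [0, 0, 22], 0.8], [[16.6, -46.2, -10], [0, 0, 22], 0.8]], newtons=25)

```text
clock: 1.1
position: [0.4283, 0.1166, 0.1409]
ee_rot: [0.091, 3.138, 0.002]
force: [2.1, 0.6, -0.7]
width: 0.798
gripper_force: 0.0
```

jog_arm(rows=[[[0, 0, 0], [0, 0, 0], 0.8], [[0, 0, 0], [0, 0, 0], 0.8]])

```text
clock: 1.35
position: [0.427, 0.1187, 0.141]
ee_rot: [-0.09, -3.14, -0.0]
force: [0.7, 0.2, -0.2]
width: 0.8
gripper_force: 0.0
```

```bash
python3 - <<'E'
from cell import arm
from h import *
import pickle
d={n:arm.get_image(n) for n in("top","side")};pickle.dump(d,open("d1.pkl","wb"))
a=d["top"]["img"][180:280,290:440];b=d["side"]["img"][110:260,250:450]
a=cv2.resize(a,(600,400));b=cv2.resize(b,(533,400));cv2.imwrite("pics/b.png",b[:,:,::-1])
print(arm.observe()["position"])
E
```

```text
[0.42737959 0.11978184 0.14159264]
```

View pics/b.png

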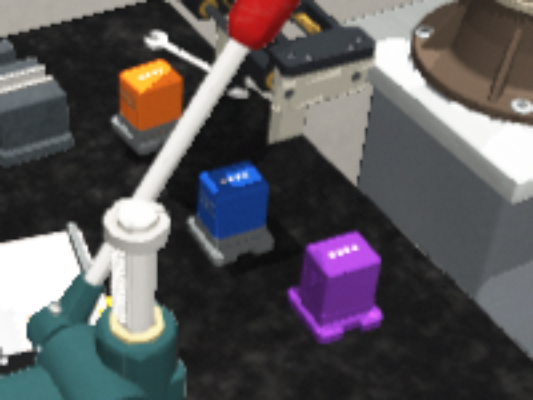

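The side view shows the open gripper at about (320,70) in the crop, above and behind the packs. The blue pack is at (233,200) and untouched. I'll cross-check the pack position in the side view and the tool's projected position.

```bash
python3 - <<'E'
import pickle;from h import *
np.set_printoptions(precision=4,suppress=True)
d=pickle.load(open("d1.pkl","rb"));c=d["side"]
p=lambda X:cv2.projectPoints(np.array([X],float),c["rvec"],c["tvec"],np.array([[c["fx"],0,c["cx"]],[0,c["fy"],c["cy"]],[0,0,1]]),None)[0].ravel()
print("tcp px",p([.4274,.1198,.1416]),"pack top px",p([.4325,.103,.066]))
m=mask(c,(100,120,60),(120,255,255),(300,150,365,215));P=cloud(c)
k=(m>0)&(P[...,2]>.062)&(P[...,2]<.072)
print(k.sum(),np.median(P[k],0),P[k].min(0),P[k].max(0))
c=d["top"];R=cloud(c);m=mask(c,(100,120,80),(118,255,255),(325,210,375,255));print((m>0).sum())
E
```

```text
tcp px [346.285  151.4293] pack top px [338.0621 175.6359]
222 [0.4383 0.109  0.0648] [0.4107 0.0867 0.0622] [0.4607 0.1264 0.0675]
0
```

The three estimates average to a pack centre of (0.433, 0.104), and the gripper's projected position matches. I'll centre over the pack and go down.

jog_arm(rows=[[[0.6, -1.6, 0], [0, 0, 0], 0.8], [[0.6, -1.6, -3], [0, 0, 0], 0.8], [[0.6, -1.6, -6], [0, 0, 0], 0.8], [[0.6, -1.6, -9], [0, 0, 0], 0.8], [[0.6, -1.6, -11.2], [0, 0, 0], 0.8], [[0.6, -1.6, -11.2], [0, 0, 0], 0.8], [[0.6, -1.6, -11.2], [0, 0, 0], 0.8]])

```text
clock: 2.33
position: [0.4337, 0.1033, 0.0299]
ee_rot: [0.087, 3.139, 0.001]
force: [0.4, 0.3, -0.2]
width: 0.803
gripper_force: 0.0
```

jog_arm(rows=[[[0, 0, 0], [0, 0, 0], 0.4], [[0, 0, 0], [0, 0, 0], 0.3], [[0, 0, 0], [0, 0, 0], 0.3], [[0, 0, 0], [0, 0, 0], 0.3], [[0, 0, 0], [0, 0, 0], 0.3]], newtons=30)

```text
clock: 2.95
position: [0.4333, 0.1026, 0.0292]
ee_rot: [0.089, 3.14, 0.001]
force: [-0.8, 1.3, 4.9]
width: 0.43
gripper_force: 30.0
```

The grip is good: opening 0.43, about 40 mm, at 30 N. Next I lift, carry and turn it -97.7°.

jog_arm(rows=[[[0, 0, 4], [0, 0, 0], 0.3], [[0, 0, 8], [0, 0, 0], 0.3], [[3, -1, 8], [0, 0, -10], 0.3], [[6, -2, 8], [0, 0, -20], 0.3], [[9, -3, 8], [0, 0, -30], 0.3], [[12, -3.8, 8], [0, 0, -40], 0.3], [[15, -3.8, 8], [0, 0, -50], 0.3], [[17.5, -3.8, 8], [0, 0, -60], 0.3]])

```text
clock: 3.95
position: [0.6086, 0.0641, 0.1083]
ee_rot: [-1.655, -2.669, 0.002]
force: [-0.2, -0.3, -2.4]
width: 0.438
gripper_force: 30.0
```

jog_arm(rows=[[[0, 0, 0], [0, 0, -10], 0.3], [[0, 0, 0], [0, 0, -20], 0.3], [[0, 0, 0], [0, 0, -30], 0.3], [[0, 0, 0], [0, 0, -37], 0.3], [[0, 0, 0], [0, 0, -37], 0.3]])

```text
clock: 4.58
position: [0.6075, 0.0645, 0.1082]
ee_rot: [-2.41, -2.015, 0.003]
force: [0.2, -0.1, -2.6]
width: 0.43
gripper_force: 30.0
```

```bash
python3 - <<'E'
from cell import arm
from h import *
import pickle
d={n:arm.get_image(n) for n in("top","side")};pickle.dump(d,open("d2.pkl","wb"))
a=d["top"]["img"][110:260,280:430];b=d["side"]["img"][120:270,200:350]
cv2.imwrite("pics/c.png",np.hstack([cv2.resize(a,(400,400)),cv2.resize(b,(400,400))])[:,:,::-1])
s=arm.observe();print(s["position"],s["ee_rot"])
E
```

```text
[0.60771596 0.06442459 0.10855627] [-2.40792743e+00 -2.01733659e+00  1.47843879e-03]
```

View pics/c.png

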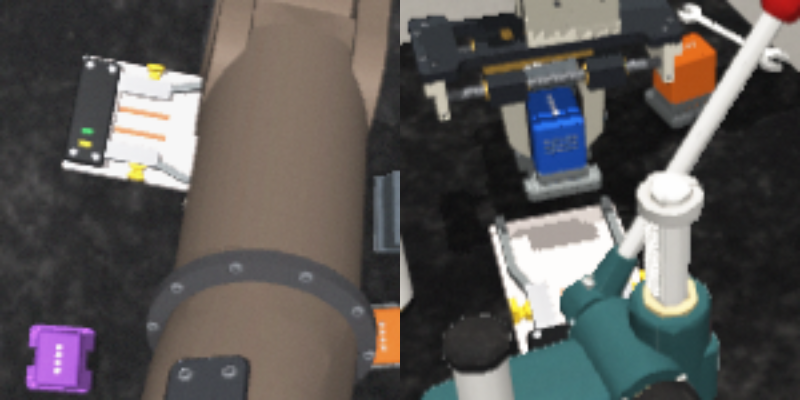

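The left half (top view) shows the arm hiding the open end, with the stop and catches still visible. The right half (side view) shows the held blue pack at (558,140), lined up over the shoe's mouth at (560,215). I'll measure both in the side camera's depth.

```bash
python3 - <<'E'
import pickle;from h import *
np.set_printoptions(precision=1,suppress=True)
d=pickle.load(open("d2.pkl","rb"));c=d["side"];P=cloud(c)
a=np.deg2rad(79.05);ex=np.array([np.cos(a),np.sin(a)]);ey=np.array([-ex[1],ex[0]]);H=np.array([.623,.142])
S=np.dstack([(P[...,:2]-H)@ex,(P[...,:2]-H)@ey,P[...,2]])*1000
m=mask(c,(100,120,40),(122,255,255),(240,140,275,190))>0
q=S[m];print(len(q),np.percentile(q,[1,5,50,95,99],axis=0))
k=m&(S[...,2]>q[:,2].max()-6);print("top",np.percentile(S[k],[2,50,98],axis=0))
for x0 in range(-110,-20,15):
    w=(S[...,0]>x0)&(S[...,0]<x0+15)&(S[...,2]>12)&(S[...,2]<24)&(abs(S[...,1])<60)
    y=S[w][:,1];print(x0,"y neg",np.percentile(y[y<0],[5,95]) if (y<0).any() else 0,"pos",np.percentile(y[y>0],[5,95]) if (y>0).any() else 0)
f=(S[...,2]>3)&(S[...,2]<9)&(abs(S[...,1])<45)&(S[...,0]>-140)&(S[...,0]<0);print("floor x min",np.percentile(S[f][:,0],[.5,2]))
# in top view
t=pickle.load(open("d0.pkl","rb"))["top"];T=cloud(t);S=np.dstack([(T[...,:2]-H)@ex,(T[...,:2]-H)@ey,T[...,2]])*1000
for x0 in range(-110,-20,15):
    w=(S[...,0]>x0)&(S[...,0]<x0+15)&(S[...,2]>12)&(S[...,2]<24)&(abs(S[...,1])<60)
    y=S[w][:,1];print("top",x0,np.percentile(y[y<0],[5,95]) if (y<0).any() else 0,np.percentile(y[y>0],[5,95])if (y>0).any() else 0)
E
```

```text
588 [[-102.   -21.3   99. ]
 [ -95.1  -20.   102.5]
 [ -55.1   -2.2  137.8]
 [ -51.8   16.5  145. ]
 [ -50.3   18.4  146.1]]
top [[ 618.7 -103.8  656.3]
 [ 618.7 -103.8  656.3]
 [ 618.7 -103.8  656.3]]
-110 y neg [-53.  -46.7] pos [38.5 45.5]
-95 y neg [-53.6 -46.8] pos [38.  45.3]
-80 y neg [-53.4 -46.4] pos [38.4 45.9]
-65 y neg [-53.4 -46.5] pos [39.  45.3]
-50 y neg [-53.3 -45.1] pos [39.  40.5]
-35 y neg [-49.  -39.6] pos 0
floor x min [-110.9 -109.6]
top -110 [-52.5 -15.9] [38.9 48.1]
top -95 [-52.  -13.3] [39.5 46.8]
top -80 [-52.5 -12.5] [27.1 47. ]
top -65 [-51.8 -27.6] [39.4 47.2]
top -50 [-52.4 -12.6] [ 9.6 47.3]
top -35 [-49.  -14.3] [16.7 41.7]
```

In the side view the shoe's centre line lies about 2 mm further toward -y (shoe) than the pack. That also agrees with the catch midpoint. The pack's x is about -77.5, so I'll correct by 2 mm sideways and 1 mm back, then lower it.

jog_arm(rows=[[[0.2, -0.1, 0], [0, 0, -0.7], 0.3], [[0.2, -0.1, -2], [0, 0, -0.7], 0.3], [[0.2, -0.1, -4], [0, 0, -0.7], 0.3], [[0.2, -0.1, -5.5], [0, 0, -0.7], 0.3], [[0.2, -0.1, -6.5], [0, 0, -0.7], 0.3], [[0.2, -0.1, -7], [0, 0, -0.7], 0.3], [[0.2, -0.1, -7.3], [0, 0, -0.7], 0.3], [[0.2, -0.1, -7.3], [0, 0, -0.7], 0.3]])

```text
clock: 5.68
position: [0.6103, 0.0634, 0.0362]
ee_rot: [2.423, 1.999, 0.001]
force: [-0.2, -0.6, -1.7]
width: 0.434
gripper_force: 30.0
```

jog_arm(rows=[[[0, 0, -0.1], [0, 0, 0], 0.3], [[0.2, 1, -0.1], [0, 0, 0], 0.3], [[0.4, 2, -0.1], [0, 0, 0], 0.3], [[0.6, 3, -0.1], [0, 0, 0], 0.3], [[0.75, 4, -0.1], [0, 0, 0], 0.3], [[0.85, 4.5, -0.1], [0, 0, 0], 0.3], [[0.95, 5, -0.1], [0, 0, 0], 0.3], [[0.95, 5, -0.1], [0, 0, 0], 0.3]])

```text
clock: 6.68
position: [0.6198, 0.1117, 0.0354]
ee_rot: [2.423, 1.996, -0.001]
force: [-1.3, -6.7, 5.0]
width: 0.433
gripper_force: 30.0
```

jog_arm(rows=[[[0.1, 0.5, 0.05], [0, 0, 0], 0.3], [[0.2, 1, 0.05], [0, 0, 0], 0.3], [[0.3, 1.5, 0.05], [0, 0, 0], 0.3], [[0.4, 2, 0.05], [0, 0, 0], 0.3], [[0.45, 2.3, 0.05], [0, 0, 0], 0.3], [[0.5, 2.6, 0.05], [0, 0, 0], 0.3], [[0.5, 2.6, 0.05], [0, 0, 0], 0.3]])

```text
clock: 7.55
position: [0.6249, 0.1415, 0.0355]
ee_rot: [-2.421, -2.0, -0.003]
force: [1.1, 4.6, -4.2]
width: 0.435
gripper_force: 30.0
```

The force has changed sign, so the catches are now drawing the pack in. I'll follow it a little further.

jog_arm(rows=[[[0.05, 0.2, 0], [0, 0, 0], 0.3], [[0.05, 0.2, 0], [0, 0, 0], 0.3], [[0.05, 0.2, 0], [0, 0, 0], 0.3]])

```text
clock: 7.92
position: [0.6251, 0.1417, 0.0354]
ee_rot: [-2.423, -1.999, -0.0]
force: [0.7, 2.6, -3.0]
width: 0.436
gripper_force: 30.0
```

jog_arm(rows=[[[0.05, 0.2, 0], [0, 0, 0], 0.3], [[0.05, 0.2, 0], [0, 0, 0], 0.3], [[0.05, 0.2, 0], [0, 0, 0], 0.3]])

```text
clock: 8.3
position: [0.6255, 0.1428, 0.0354]
ee_rot: [2.424, 1.998, -0.001]
force: [0.4, -0.1, -2.7]
width: 0.433
gripper_force: 30.0
```

jog_arm(rows=[[[0, 0, 0], [0, 0, 0], 0.5], [[0, 0, 0], [0, 0, 0], 0.65], [[0, 0, 0], [0, 0, 0], 0.65], [[0, 0, 0], [0, 0, 0], 0.65]])

```text
clock: 8.8
position: [0.6257, 0.1434, 0.0356]
ee_rot: [2.423, 1.999, 0.0]
force: [0.2, 0.3, -0.8]
width: 0.645
gripper_force: 0.0
```

```bash
python3 - <<'E'
from cell import arm
from h import *
s=arm.observe();print(s["position"],s["force"],s["width"])
c=arm.get_image("side");cv2.imwrite("pics/e.png",cv2.resize(c["img"][150:270,200:350],(750,600),interpolation=2)[:,:,::-1])
E
```

```text
[0.62569554 0.14344329 0.03558713] [ 0.17594292  0.29748548 -0.82172023] 0.6450955515049704
```

View pics/e.png

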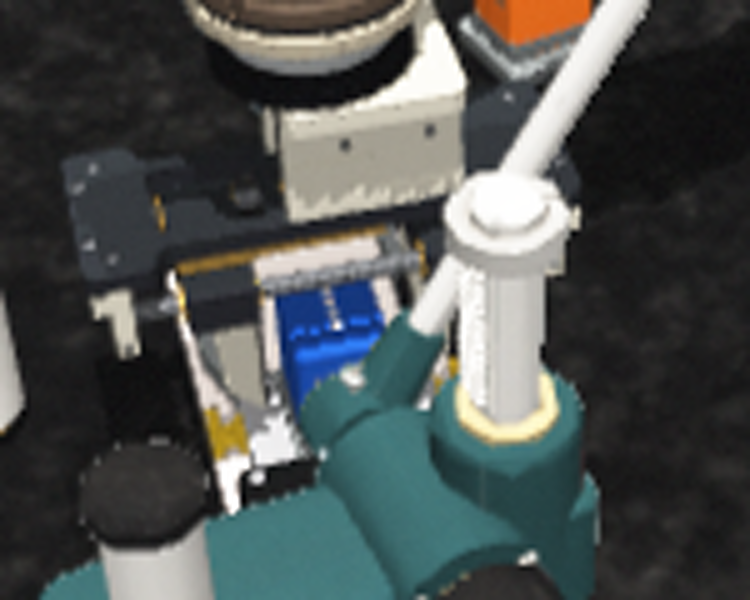

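The pack stands between the lips at (330,330), the fingers are open, and the near catch at (225,430) is visible. I'll lift and clear the top camera's view.

jog_arm(rows=[[[0, 0, 2], [0, 0, 0], 0.65], [[0, 0, 5], [0, 0, 0], 0.65], [[0, 0, 9], [0, 0, 0], 0.65], [[0, 0, 14], [0, 0, 0], 0.65], [[-2, -6, 18], [0, 0, 0], 0.65], [[-4, -12, 18], [0, 0, 0], 0.65], [[-6, -18, 18], [0, 0, 0], 0.65], [[-8, -23, 18], [0, 0, 0], 0.65]])

```text
clock: 9.85
position: [0.5464, -0.0855, 0.2172]
ee_rot: [2.423, 1.998, 0.003]
force: [0.6, -0.5, -0.4]
width: 0.65
gripper_force: 0.0
```

```bash
python3 - <<'E'
from cell import arm
from h import *
np.set_printoptions(precision=4,suppress=True)
c=arm.get_image("top");print(arm.observe()["position"])
cv2.imwrite("pics/f.png",cv2.resize(c["img"][115:265,280:445],(660,600),interpolation=2)[:,:,::-1])
P=cloud(c);m=mask(c,(100,120,80),(118,255,255),(300,120,390,200))
k=((m>0)&(P[...,2]>.065)).astype(np.uint8)
w=ray(c,np.argwhere(k)[:,::-1],.072)[:,:2]
print(np.median(P[...,2][k>0]),cv2.minAreaRect((w*1000).astype(np.float32)))
m=mask(c,(20,150,120),(35,255,255),(300,120,390,200))
n,l,st,ce=cv2.connectedComponentsWithStats(m)
for i in range(1,n):
    if st[i,4]>3: print(st[i],ce[i],ray(c,ce[i],.02)[0])
E
```

```text
[ 0.5423 -0.0952  0.2179]
0.07318193952177714 ((623.89111328125, 142.99183654785156), (48.73248291015625, 40.62381362915039), 78.92891693115234)
[335 134   7   6  21] [338.     135.4762] [0.6761 0.1336 0.02  ]
[310 163   4   2   7] [311.7143 163.4286] [0.6047 0.1995 0.02  ]
[329 172   4   6  18] [330.8333 174.3333] [0.5773 0.1515 0.02  ]
```

View pics/f.png

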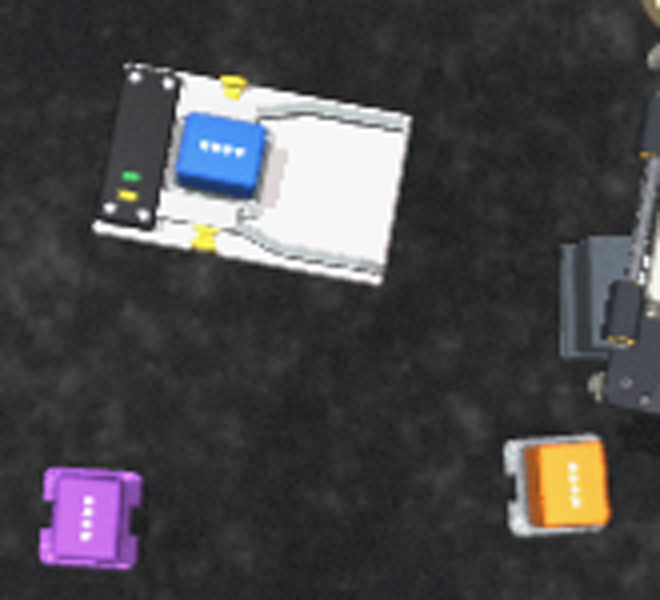

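The pack sits square (yaw 78.9°) at (624,143) mm, against the stop. Both yellow catches are on exactly the same pixels as before insertion, so they are fully out in the notches. The orange pack is unmoved at (565,485). Handing in.

jog_arm(rows=[[[0, 0, 0], [0, 0, 0], 0.65], [[0, 0, 0], [0, 0, 0], 0.65]])

```text
clock: 10.15
position: [0.5474, -0.0822, 0.2162]
ee_rot: [2.422, 2.001, 0.002]
force: [0.3, -0.3, -0.3]
width: 0.65
gripper_force: 0.0
```

```bash
python3 -c "
from cell import arm
print(arm.sign_off())"
```

```text
the job is handed in; nothing more can be done
None
```

The blue pack is home in the charging shoe with both catches snapped in by the camera check and released, the orange pack was left where it stood, and the job was handed in at about 10 s.

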